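# Press a bayonet lock collar home on a weight-plate stand

## Robot

A 6-joint arm with a two-finger parallel gripper is mounted at the origin on the work surface. World frame = base frame: x ahead of the robot, y to its left, z up, the work surface at z = 0. Lengths are in m, angles in rad, forces in N, time in s.
With the tool pointing down it reaches from about 0.325 to 0.9 m from the base axis. Payload 6.1 kg.
Tool frame: the origin (TCP) lies midway between the tips of the shut fingers; the grasp point (between the pads) lies 19 mm behind it; x points along the fingers, y is the direction in which the jaws open and shut, and the axes are right-handed (so a half turn about x gives the same grasp; the last joint's range is limited). The gripper opens to 85 mm and grips with 20 to 120 N. Pads are 22 mm wide; open, the fingers measure 114 mm over their backs; the gripper's body (76 mm by 85 mm) begins 54 mm behind the grasp point. The pads swing forward as they close: fully open they stand 13 mm farther back than shut.
Start: joints at [-1.296, 0.22, 1.526, -0, 1.395, -0.126], TCP at [0.244, -0.575, 0.231] pointing down, gripper open.
Joint ranges: [-2.98, 2.98], [-0.91, 2.08], [0.09, 2.57], [-1.24, 4.39], [0.2, 2.65], [-2.68, 2.68]. Speed limits (rad/s): [2.57, 2.57, 3.01, 3.14, 3.14, 3.14].

## Interface

Orientations are given as [roll, pitch, yaw] about the fixed x, y, z axes, in that order (R = Rz(yaw) Ry(pitch) Rx(roll)).
In Python, from plant import movep, move_l, set_joints, gripper_to, hold, inverse_kinematics, observe, get_image, get_calibration, Unreachable, job_done gives the robot as it stands. Calls block until the motion is done:
- movep(position, orientation): joint-space move of the TCP to a pose.
- move_l(position, feed=0.15, rotation=None, max_force=None): straight line of the TCP; rotation=None keeps the orientation; feed is the mean speed in m/s. With max_force (N) it stops when the force on the tool has changed by that much, and returns True; else False.
- set_joints(angles): joint-space move.
- gripper_to(opening, f_grip=None): finger opening in m; f_grip is the grip in N (None keeps the last); returns when the fingers have stopped.
- hold(seconds).
- inverse_kinematics(position, orientation): joint angles nearest the present ones, or None.
- observe(): the state.
- get_image(name): name is "scene" or "top" or "wrist"; returns (picture, depth): 480x640x3 uint8, red, green, blue; 480x640 float32, m along the optical axis (not along the pixel's ray), 0 where there is no reading.
- get_calibration(name): a dict with "intrinsics" (3x3 intrinsics, pixels), "world_from_camera" (4x4, takes a point from camera to world coordinates). Camera axes: x right, y down, z forward; pixel columns grow to the right and rows downward; lengths in m; the calibration is good to about 2 mm. The wrist camera is an equidistant fisheye: a pixel r from the principal point sees the ray r / f radians off the axis. A picture is of the moment at which its call begins: read the wrist's pose just before it. get_calibration takes no time and is no camera call; for the wrist camera it gives the pose at the moment of the call.
A pose or a line that the arm cannot do raises Unreachable and nothing moves.
- job_done(): hands the job in, once; it reports no verdict.
The state is a dict: "time_s": time; "q": joint angles; "joint_velocities": joint speeds; "joint_torque": joint torques, N m; "eef_pos": TCP position; "tcp_rot": TCP orientation; "ft_force": force on the tool from outside, world axes, zero at the start; "torque": the same for the moment, N m; "opening": finger opening in m.
Only numpy, scipy, OpenCV 4.12 (cv2) and the standard library are available. Lean on these libraries where they do the work, as an engineer would, in place of code of your own. Each camera call takes 0.05 s, during which the arm holds its last target.

## Task

Pick up the loose knurled steel collar and fit it over the upright sleeve of the weight-plate stand, turn it until the hidden keyways in its underside drop over the sleeve's three lugs, then press it fully home against the spring. The job finishes while you are still holding it pressed home with the gripper (do not let go, the spring would lift it), and leave the kettlebell, the two dumbbells and the shaker bottle where they stand.

Things in the scene. Friction and masses are not known exactly. Their poses are not given: they have to be found in the camera images.
- collar: Loose knurled steel ring, 58 mm outside diameter, 45 mm tall, about 0.3 kg, standing on the shelf with its bore upright; grip it across the outside from above. Origin: centre of its underside, z up along the bore. Through bore 32 mm.
- keyways (a point): On the collar's axis, 27 mm above its underside: the depth of its three keyways (120 degrees apart, 12 mm wide at the bore and wider outward, out to 23 mm from the axis). They open only in the underside; their angle is not marked outside and must be found by turning: at most 60 degrees away one way or the other, at most 120 degrees in a chosen direction.
- stand: Fixed weight-plate stand: round grey base 150 mm across, two dark iron discs 124 mm across (their top 52 mm above the shelf), upright steel sleeve 28 mm in diameter whose bevelled top is 104 mm above the shelf. Origin: on the sleeve axis at shelf level, z up.
- lug_tops (a point): On the sleeve axis, 82 mm above the shelf, level with the tops of three lugs 7 mm wide, 6 mm high, reaching 19.5 mm from the axis, 120 degrees apart, one along the stand's x axis. A collar not lined up stops here with its underside; lined up within about 6 degrees it drops over them to the spring cup, 12 mm lower.
- home (a point): On the sleeve axis, 58 mm above the shelf: the fixed shoulder where the underside of the collar rests when it is pressed fully home.
- spring_cup (a joint): Sprung steel cup 58 mm across round the foot of the sleeve, which the collar pushes down: 0 m when up (its top 70 mm above the shelf), 0.012 when the collar is home. Spring force about 5 N at 0, rising to about 12 N at 0.012; it pushes the collar back up if it is let go.
- kettlebell: Bystander: black cast iron kettlebell 150 mm across, 200 mm tall, with loop handle. Origin: centre of its underside. Leave alone.
- dumbbell_a: Bystander: small hex dumbbell 170 mm long, 60 mm wide, 52 mm tall, lying along its y axis. Origin: centre of its underside. Leave alone.
- dumbbell_b: Bystander: the second, like hex dumbbell, beside the first. Leave alone.
- shaker: Bystander: plastic shaker bottle with a flip-top spout, 96 mm across, about 206 mm tall. Origin: centre of its underside. Leave alone.
There are look-alikes about, which are no part of the job. Several things look just like the stand: the one meant starts farthest to the robot's right.

How it is judged:
At the end, for the whole second after the job is handed in: Collar on the sleeve, keyways over the lugs: axes within 4 mm, upright within 5 degrees, underside at most 2.5 mm above the home shoulder, spring cup down at least 9.5 mm, at rest, fingers still on the collar (over 2 N), holding it down through the last second (horizontal distance between collar and stand below 0.004 m and z of collar in the frame of stand between 0.054 and 0.0605 m and angle between collar's own z axis and vertical below 0.09 rad and value of joint spring_cup above 0.0095 m and contact force between the fingers and collar above 2 N and linear speed of collar below 0.02 m/s); the arm keeps its last pose, push and grip.
It fails at once if a bystander is pushed more than 30 mm from its place (distance of any of kettlebell, dumbbell_a, dumbbell_b, shaker from where it was at the start of the episode above 0.03 m).
It fails at once if the shaker bottle is tipped over (angle between shaker's own z axis and vertical above 0.5 rad).
It also fails if it takes over 45 s, if anything falls off the work surface, if the arm or the gripper's body presses on something with over 40 N, if the wrist force passes 120 N, or if a joint passes its speed limit or range.

## Working session

There is one attempt and no reset: what is moved stays moved. The work goes in short steps, each a Python script; the robot and the scene stay as the last script left them, time stands still between calls to the robot, and variables do not carry over. Pictures are saved under pics/ and viewed, and the job is handed in when it is done.

```bash
ls; mkdir -p pics; python3 - <<'E'
from plant import *
import cv2,numpy as np
for n in("scene","top","wrist"):
    c=get_calibration(n)
    p,d=get_image(n); cv2.imwrite(f"pics/{n}0.png",p[:,:,::-1]); np.savez(f"pics/{n}0.npz",p=p,d=d,K=c["intrinsics"],T=c["world_from_camera"])
    print(n,np.round(c["intrinsics"],1).tolist(),np.round(c["world_from_camera"],3).tolist())
s=observe();print(s)
E
```

```text
pics
scene [[580.7, 0.0, 319.5], [0.0, 580.7, 239.6], [0.0, 0.0, 1.0]] [[-0.825, 0.313, -0.471, 1.175], [0.566, 0.465, -0.681, 0.843], [0.006, -0.828, -0.56, 0.782], [0.0, 0.0, 0.0, 1.0]]
top [[615.7, 0.0, 325.0], [0.0, 615.7, 231.1], [0.0, 0.0, 1.0]] [[-0.024, -0.995, 0.092, 0.471], [-1.0, 0.024, -0.003, -0.005], [0.001, -0.092, -0.996, 1.532], [0.0, 0.0, 0.0, 1.0]]
wrist [[371.6, 0.0, 315.6], [0.0, 371.6, 243.5], [0.0, 0.0, 1.0]] [[0.39, -0.885, -0.253, 0.307], [-0.921, -0.375, -0.107, -0.548], [-0.001, 0.274, -0.962, 0.372], [0.0, 0.0, 0.0, 1.0]]
{'time_s': 0.15, 'q': array([-1.29612836e+00,  2.21053886e-01,  1.52734105e+00,  2.98941440e-06,
        1.39472816e+00, -1.26108383e-01]), 'joint_velocities': array([-0.00109388, -0.003165  , -0.00208172, -0.00103589,  0.00111021,
        0.00039358]), 'joint_torque': array([ 5.89178489e-04, -4.97481573e+01, -3.89906180e+01, -2.73103606e-04,
        7.10815380e-03,  1.68844326e-05]), 'eef_pos': array([ 0.24369719, -0.57502047,  0.23044888]), 'tcp_rot': array([-1.69882729,  1.56926588,  1.8435412 ]), 'ft_force': array([-1.46572513,  0.6432135 , -0.90330611]), 'torque': array([-0.00549479,  0.03702034,  0.03445218]), 'opening': 0.08526791664505436}
```

View pics/scene0.png

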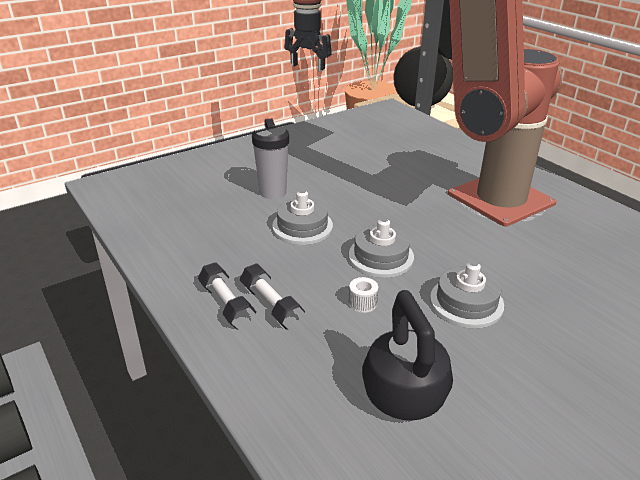

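View pics/top0.png

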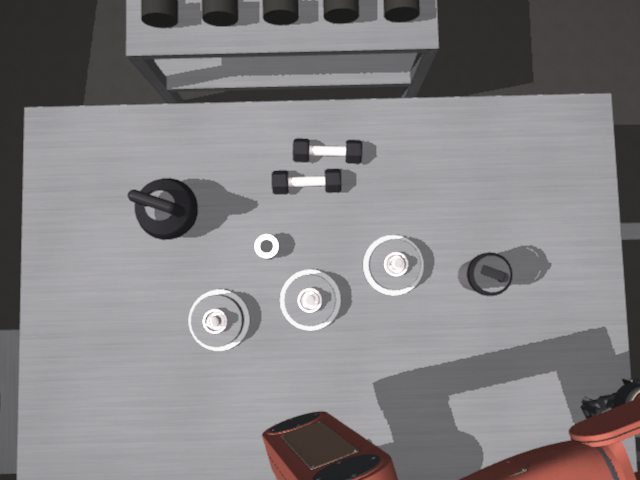

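View pics/wrist0.png

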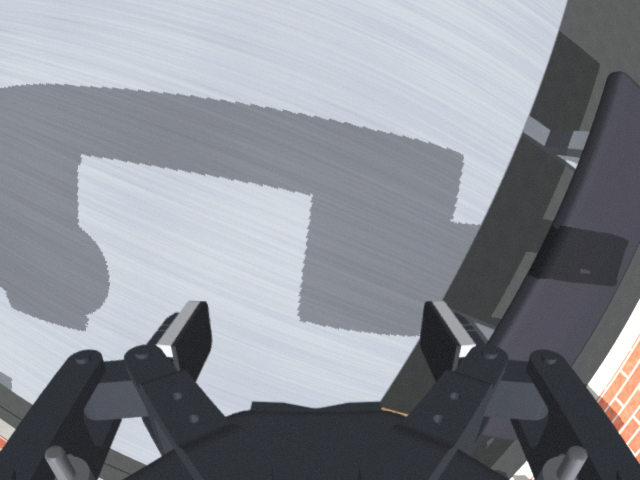

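The top view (image right is the robot's right) shows three stands, with sleeves at about (215,321), (310,299) and (397,264). The one farthest right is (397,264), next to the shaker at (490,273). There is one loose ring, at (266,246). The other rings that could pass for it are the spring cups on the stands at those same three pixels. I'll measure both in close crops.

```bash
cat > h.py <<'E'
import numpy as np
def cloud(d,K,T):
    v,u=np.mgrid[:d.shape[0],:d.shape[1]]
    P=np.stack([(u-K[0,2])/K[0,0]*d,(v-K[1,2])/K[1,1]*d,d],-1)
    W=P@T[:3,:3].T+T[:3,3]; W[d<=0]=np.nan; return W
E
python3 - <<'E'
import cv2,numpy as np
from h import *
f=np.load("pics/top0.npz");W=cloud(f["d"],f["K"],f["T"]);p=f["p"]
def circ(m):
    P=W[m][:,:2]; (c,r)=cv2.minEnclosingCircle((P*1000).astype(np.float32)); return np.round(P.mean(0),4),np.round(np.array(c)/1000,4),round(r,1),len(P)
def roi(u,v,r): 
    m=np.zeros(p.shape[:2],bool); m[v-r:v+r,u-r:u+r]=1; return m
Z=W[...,2]
print("table",np.nanmedian(Z[roi(330,230,8)]))
for n,u,v in(("st",397,264),("st2",310,299),("st3",215,321)):
    m=roi(u,v,34); print(n,[circ(m&(Z>a)&(Z<b)) for a,b in((.095,.12),(.045,.06),(.062,.078))], )
print("col",circ(roi(266,246,22)&(Z>.038)&(Z<.055)))
f2=np.load("pics/scene0.npz");W2=cloud(f2["d"],f2["K"],f2["T"])
for n,(u,v,r,a,b) in dict(col=(363,294,25,.042,.05),st=(302,205,30,.098,.12)).items():
    m=roi(u,v,r)&(W2[...,2]>a)&(W2[...,2]<b);P=W2[m];c,rr=cv2.minEnclosingCircle((P[:,:2]*1000).astype(np.float32));print("scene",n,np.round(c,1),rr,len(P))
print("dumb",circ(roi(306,181,45)&(Z>.025)&(W[...,0]<.62)))
a=cv2.resize(p[224:304,357:437],(400,400),interpolation=2);b=cv2.resize(p[206:286,226:306],(400,400),interpolation=2)
cv2.imwrite("pics/crop.png",np.hstack([a,b])[:,:,::-1])
E
```

```text
table 0.00035492752189147936
st [(array([ 0.5241, -0.1739]), array([ 0.5245, -0.175 ]), 14.1, 70), (array([ 0.5235, -0.1742]), array([ 0.5241, -0.1752]), 61.9, 1700), (array([ 0.5227, -0.1745]), array([ 0.5127, -0.1845]), 42.7, 209)]
st2 [(array([0.4441, 0.0313]), array([0.4438, 0.0314]), 13.6, 64), (array([0.444 , 0.0316]), array([0.4437, 0.0318]), 61.7, 1737), (array([0.4432, 0.0318]), array([0.4482, 0.0221]), 38.4, 197)]
st3 [(array([0.4006, 0.2539]), array([0.4003, 0.2555]), 14.1, 70), (array([0.4003, 0.2546]), array([0.4005, 0.2559]), 62.2, 1734), (array([0.4002, 0.255 ]), array([0.4159, 0.2561]), 43.9, 223)]
col (array([0.5752, 0.1342]), array([0.5757, 0.1338]), 29.6, 321)
scene col [577.5 132.4] 32.31040573120117 333
scene st [ 524.7 -172.3] 13.746929168701172 42
dumb (array([nan, nan]), array([0., 0.]), 0.0, 0)<stdin>:5: RuntimeWarning: Mean of empty slice.
  ret = um.true_divide(
```

View pics/crop.png

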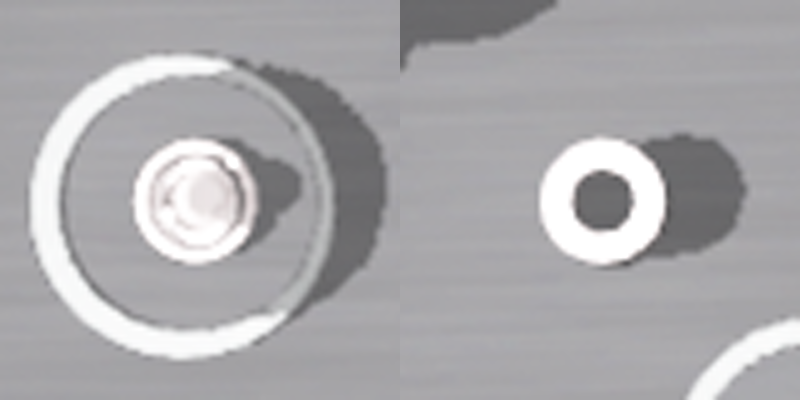

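The left crop shows the sleeve with its cup on the far-right stand. The right crop shows the loose ring with a dark open bore. Measured sizes match: sleeve top radius 14 mm, discs 62 mm, collar 29.6 mm. Next is a close wrist look over the stand and then the collar.

```bash
cat >> h.py <<'E'
from scipy.spatial.transform import Rotation as Ro
def down(a):
    y=np.array([np.cos(a),np.sin(a),0]);x=np.array([0,0,-1.]);
    return Ro.from_matrix(np.stack([x,y,np.cross(x,y)],1)).as_euler("xyz")
def fcloud(d,K,T):
    v,u=np.mgrid[:d.shape[0],:d.shape[1]].astype(float)
    a=(u-K[0,2])/K[0,0];b=(v-K[1,2])/K[1,1];t=np.hypot(a,b);s=np.tan(t)/np.maximum(t,1e-9)*d
    P=np.stack([a*s,b*s,d],-1); W=P@T[:3,:3].T+T[:3,3]; W[(d<=0)|(t>1.4)]=np.nan; return W
E
python3 - <<'E'
from h import *
from plant import *
import cv2
s=observe();R=Ro.from_euler("xyz",s["tcp_rot"]).as_matrix();print("jaw ang",np.arctan2(R[1,1],R[0,1]), "z",R[:,2])
for a in np.arange(-3,3.1,.5):
    print(round(a,1),*[None if (q:=inverse_kinematics(p,down(a))) is None else np.round(q[[0,5]],2) for p in([.524,-.174,.1],[.575,.134,.01])])
E
```

```text
jaw ang -1.1700203507680682 z [-9.20758636e-01 -3.90132666e-01 -1.95409363e-04]
-3.0 [-0.46  2.54] None
-2.5 [-0.46  2.04] [0.1 2.6]
-2.0 [-0.46  1.54] [0.1 2.1]
-1.5 [-0.46  1.04] [0.1 1.6]
-1.0 [-0.46  0.54] [0.1 1.1]
-0.5 [-0.46  0.04] [0.1 0.6]
0.0 [-0.46 -0.46] [0.1 0.1]
0.5 [-0.46 -0.96] [ 0.1 -0.4]
1.0 [-0.46 -1.46] [ 0.1 -0.9]
1.5 [-0.46 -1.96] [ 0.1 -1.4]
2.0 [-0.46 -2.46] [ 0.1 -1.9]
2.5 None [ 0.1 -2.4]
3.0 None None<sys>:0: UserWarning: Gimbal lock detected. Setting third angle to zero since it is not possible to uniquely determine all angles.
```

```bash
python3 -W ignore - <<'E'
from h import *
from plant import *
import cv2
def look(n,c,zs,rmax):
    T=get_calibration("wrist");p,d=get_image("wrist");cv2.imwrite(f"pics/{n}.png",p[:,:,::-1])
    K,M=T["intrinsics"],T["world_from_camera"];np.savez(f"pics/{n}.npz",p=p,d=d,K=K,T=M)
    W=fcloud(d,K,M);r=np.hypot(W[...,0]-c[0],W[...,1]-c[1])
    for a,b,rm in zs:
        P=W[(r<rm)&(W[...,2]>a)&(W[...,2]<b)]
        if len(P)<5: print(n,a,"none");continue
        cc,rr=cv2.minEnclosingCircle((P[:,:2]*1000).astype(np.float32));print(n,a,np.round(cc,1),round(rr,1),len(P),np.round(np.median(P[:,2]),4))
movep([.50,-.174,.24],down(-1.0))
look("ws",(.524,-.174),[(.099,.112,.02),(.049,.056,.07),(.066,.074,.033)],0)
movep([.552,.134,.20],down(0))
look("wc",(.575,.134),[(.041,.05,.04)],0)
print(observe()["time_s"],observe()["eef_pos"])
E
```

```text
ws 0.099 [ 522.9 -176. ] 13.8 466 0.101
ws 0.049 [ 523.1 -175.7] 61.8 10695 0.0513
ws 0.066 [ 523.  -175.9] 29.1 1319 0.0691
wc 0.041 [574.8 133.4] 29.7 2694 0.0444
3.1917 [0.55241524 0.13261551 0.20027408]
```

View pics/ws.png

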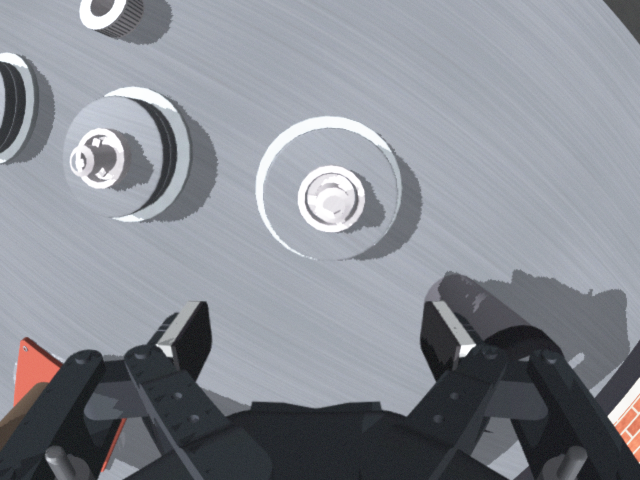

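View pics/wc.png

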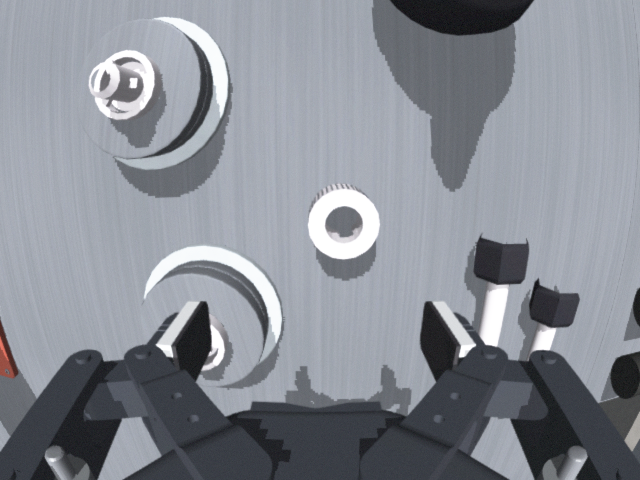

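The wrist picture ws shows the target stand's sleeve at (332,198), and wc shows the collar at (344,223). I'll enlarge both to see whether the lugs, and any keyway edges, are visible through the bore.

```bash
python3 - <<'E'
import cv2,numpy as np
a=cv2.imread("pics/ws.png")[158:238,292:372];b=cv2.imread("pics/wc.png")[183:263,304:384]
b=np.clip(b.astype(float)*1.1,0,255).astype(np.uint8)
cv2.imwrite("pics/crop2.png",np.hstack([cv2.resize(i,(400,400),interpolation=2) for i in(a,b)]))
E
```

```text
(no output)
```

View pics/crop2.png

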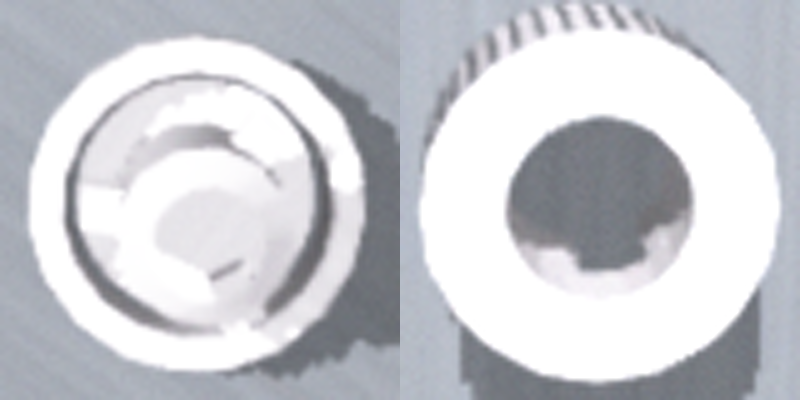

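The right crop shows a keyway's top edge through the bore, around image pixels (339–353, 236). Both angles can therefore be measured from the pictures and depth, so no blind search is needed.

```bash
python3 -W ignore - <<'E'
from h import *
f=np.load("pics/ws.npz");W=fcloud(f["d"],f["K"],f["T"]);c=np.array([.523,-.1759])
P=W.reshape(-1,3);r=np.hypot(*(P[:,:2]-c).T);an=np.degrees(np.arctan2(*(P[:,:2]-c).T[::-1]))
m=(r>.0155)&(r<.0205)&(P[:,2]>.076)&(P[:,2]<.085);print("lugs hist",m.sum())
h,e=np.histogram(an[m],np.arange(-180,181,10));print([(int(x),int(n)) for x,n in zip(e,h) if n])
z=np.exp(3j*np.radians(an[m]));print("lug angle mod120",np.degrees(np.angle(z.sum()))/3)
f=np.load("pics/wc.npz");K,T=f["K"],f["T"];c=np.array([.5748,.1334])
W=fcloud(f["d"],K,T)
def ray(u,v,z):
    a=(u-K[0,2])/K[0,0];b=(v-K[1,2])/K[1,1];t=np.hypot(a,b);d=np.array([a*np.tan(t)/t,b*np.tan(t)/t,1]);d=T[:3,:3]@d;return T[:3,3]+d*(z-T[2,3])/d[2]
for u,v in((338.6,235),(340,237),(352,236),(353,234),(346,237)):
    p=ray(u,v,.027)[:2]-c;print(u,v,round(np.hypot(*p)*1e3,1),round(np.degrees(np.arctan2(p[1],p[0])),1))
P=W.reshape(-1,3);r=np.hypot(*(P[:,:2]-c).T);an=np.degrees(np.arctan2(*(P[:,:2]-c).T[::-1]))%360
m=(r>.0125)&(r<.0175)&(P[:,2]<.042)&(P[:,2]>-.003)
for lo in range(90,270,6):
    k=m&(an>=lo)&(an<lo+6)
    if k.sum(): print(lo,k.sum(),np.round(np.sort(P[k,2])[:4],3), end=";")
E
```

```text
lugs hist 114
[(-140, 4), (-130, 9), (-120, 8), (-20, 6), (-10, 18), (0, 18), (100, 11), (110, 22), (120, 18)]
lug angle mod120 -2.7096914910516805
338.6 235 13.8 -101.7
340 237 15.4 -95.7
352 236 17.0 -57.9
353 234 16.0 -51.9
346 237 15.8 -76.2
192 3 [-0.001 -0.     0.   ];198 10 [-0.001 -0.001 -0.001 -0.001];204 11 [-0.003 -0.001 -0.001 -0.001];210 11 [-0.001 -0.001 -0.001 -0.001];216 22 [-0.002 -0.002 -0.001 -0.001];222 21 [-0.    -0.     0.001  0.001];228 17 [-0.002 -0.002 -0.001 -0.   ];234 22 [-0.001 -0.    -0.    -0.   ];240 25 [-0.002 -0.001 -0.001 -0.   ];246 24 [-0.002 -0.001 -0.001 -0.   ];252 26 [-0.002 -0.001 -0.001 -0.   ];258 26 [-0.002 -0.001 -0.001 -0.001];264 18 [-0.001 -0.001 -0.001 -0.001];
```

A keyway is at about -76° (its edges, -98° and -55°, give the expected ±22° half-width). The lugs are at about -3° mod 120. The collar therefore needs about -47°. I'll grip it twice at right angles so it centres on the tool axis, then lift it and look.

```bash
python3 -W ignore - <<'E'
from h import *
from plant import *
import cv2
c=np.array([.5751,.1337])
def st(n): s=observe();print(n,round(s["time_s"],2),np.round(s["eef_pos"],4),round(s["opening"],4),np.round(s["ft_force"],1))
a=0.4
movep([*c,.09],down(a+np.pi/2)); move_l([*c,.008],feed=.1,max_force=15); st("down")
gripper_to(.05,20); st("g1"); gripper_to(.075)
move_l([*c,.007],rotation=down(a),feed=.1); st("rot")
gripper_to(.04,60); st("g2")
move_l([*c,.17],feed=.15); hold(.2); st("up")
T=get_calibration("wrist");p,d=get_image("wrist");cv2.imwrite("pics/held.png",p[:,:,::-1])
K,M=T["intrinsics"],T["world_from_camera"];np.savez("pics/held.npz",p=p,d=d,K=K,T=M)
e=observe()["eef_pos"];W=fcloud(d,K,M);r=np.hypot(W[...,0]-e[0],W[...,1]-e[1])
z=W[...,2][r<.026]; print(np.histogram(z[np.isfinite(z)],np.arange(0,.4,.01)))
E
```

```text
down 5.88 [0.5758 0.1338 0.0087] 0.0852 [0.1 0.2 0.3]
g1 6.26 [0.5759 0.1337 0.009 ] 0.0577 [-1.  -1.   5.3]
rot 8.29 [0.5751 0.1337 0.007 ] 0.075 [ 0.3  0.3 -0.4]
g2 8.59 [0.5756 0.1338 0.0075] 0.0572 [-0.1  0.5  2.3]
up 10.03 [0.5745 0.1336 0.1689] 0.0571 [ 0.5 -0.  -2.7]
(array([ 515,    0,    0,    0,    0,    0,    0,    0,    0,    0,    0,
          0,    0,    0,    0,    0,  647,  857,  854, 1511, 9902,    0,
          0,    1, 3182, 5128, 5520, 1455,    0,    0,    0,    0,    0,
          0,    0,    0,    0,    0,    0]), array([0.  , 0.01, 0.02, 0.03, 0.04, 0.05, 0.06, 0.07, 0.08, 0.09, 0.1 ,
       0.11, 0.12, 0.13, 0.14, 0.15, 0.16, 0.17, 0.18, 0.19, 0.2 , 0.21,
       0.22, 0.23, 0.24, 0.25, 0.26, 0.27, 0.28, 0.29, 0.3 , 0.31, 0.32,
       0.33, 0.34, 0.35, 0.36, 0.37, 0.38, 0.39]))
```

View pics/held.png

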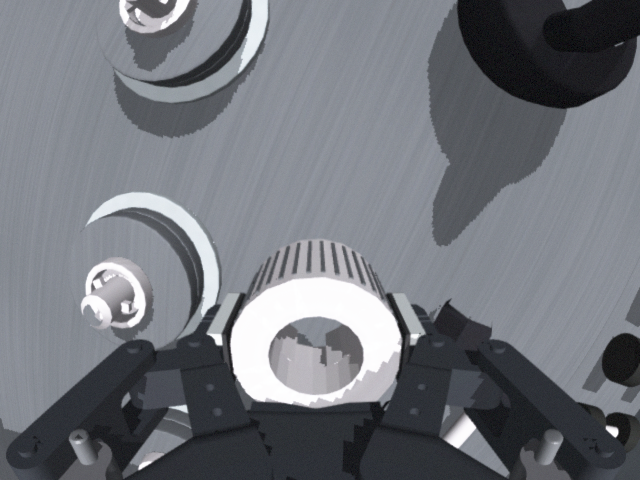

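The collar is held level at (315,340), and the keyway notch shows inside the bore near (318,352). I'll use this view to calibrate the wrist camera against the TCP and recheck the keyway angle.

```bash
python3 -W ignore - <<'E'
from h import *
import cv2
f=np.load("pics/held.npz");K,T=f["K"],f["T"];W=fcloud(f["d"],K,T);e=np.array([.5745,.1336])
r=np.hypot(W[...,0]-e[0],W[...,1]-e[1]);m=(W[...,2]>.2)&(W[...,2]<.212)&(r<.034)
zt=np.median(W[m][:,2]);print("top z",zt)
A=np.c_[W[m][:,:2],np.ones(m.sum())];print("plane",np.linalg.lstsq(A,W[m][:,2],rcond=None)[0])
mm=m.astype(np.uint8);cn,hi=cv2.findContours(mm,cv2.RETR_CCOMP,cv2.CHAIN_APPROX_NONE)
def ray(u,v,z):
    a=(u-K[0,2])/K[0,0];b=(v-K[1,2])/K[1,1];t=np.hypot(a,b);d=np.array([a*np.tan(t)/t,b*np.tan(t)/t,1]);d=T[:3,:3]@d;return (T[:3,3]+d*(z-T[2,3])/d[2])[:2]
for c,h in zip(cn,hi[0]):
    if len(c)>60:
        P=np.array([ray(*q[0],zt) for q in c]);B=np.c_[2*P,np.ones(len(P))];s=np.linalg.lstsq(B,(P**2).sum(1),rcond=None)[0]
        print("hole" if h[3]>=0 else "outer",len(c),np.round((s[:2])*1e3,1),np.sqrt(s[2]+s[:2]@s[:2])*1e3,np.round((s[:2]-e)*1e3,1))
cv2.imwrite("pics/crop3.png",cv2.resize(f["p"][305:405,255:385,::-1],(780,600),interpolation=2))
E
```

```text
top z 0.2057693295701047
plane [-0.00121448 -0.00312519  0.20673742]
outer 590 [572.9 136.4] 29.218640987862212 [-1.6  2.8]
hole 255 [573.2 135.6] 14.579987021372757 [-1.3  2. ]
```

View pics/crop3.png

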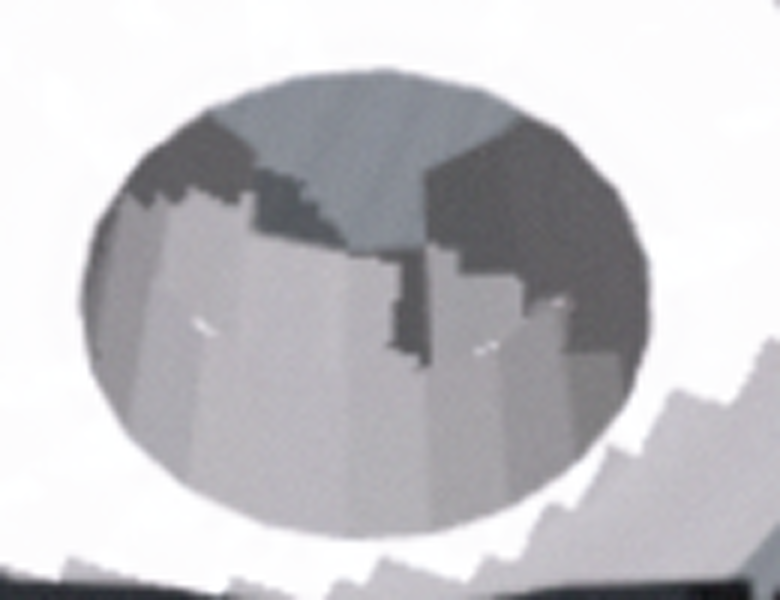

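```bash
python3 -W ignore - <<'E'
from h import *
import cv2
def go(name,e,zb,rm=.034):
    f=np.load(name);K,T=f["K"],f["T"];W=fcloud(f["d"],K,T)
    r=np.hypot(W[...,0]-e[0],W[...,1]-e[1]);m=(abs(W[...,2]-zb)<.0022)&(r<rm);zt=np.median(W[m][:,2]);m=(abs(W[...,2]-zt)<.0012)&(r<rm)
    def ray(u,v,z):
        a=(u-K[0,2])/K[0,0];b=(v-K[1,2])/K[1,1];t=np.hypot(a,b);d=np.array([a*np.tan(t)/t,b*np.tan(t)/t,1]);d=T[:3,:3]@d;return (T[:3,3]+d*(z-T[2,3])/d[2])[:2]
    cn,hi=cv2.findContours(m.astype(np.uint8),cv2.RETR_CCOMP,cv2.CHAIN_APPROX_NONE)
    for c,h in zip(cn,hi[0]):
        if len(c)>40:
            P=np.array([ray(*q[0],zt) for q in c]);B=np.c_[2*P,np.ones(len(P))];s=np.linalg.lstsq(B,(P**2).sum(1),rcond=None)[0]
            print("hole" if h[3]>=0 else "outer",len(c),np.round(s[:2]*1e3,1),np.sqrt(s[2]+s[:2]@s[:2])*1e3,np.round((s[:2]-e)*1e3,1));
            if h[3]>=0: c0=s[:2]
    P=W.reshape(-1,3);D=P[:,:2]-c0;r=np.hypot(*D.T);an=np.degrees(np.arctan2(D[:,1],D[:,0]))%360;z=P[:,2]-zt+.045
    for lab,k in(("deep",(r>.0175)&(r<.026)&(z>-.001)&(z<.035)),("wall low",(r>.0145)&(r<.0172)&(z>.003)&(z<.025)),("wall hi",(r>.0145)&(r<.0172)&(z>.028)&(z<.043))):
        h,ed=np.histogram(an[k],np.arange(0,361,6));print(lab,[(int(x),int(n)) for x,n in zip(ed,h) if n>1])
go("pics/held.npz",np.array([.5745,.1336]),.2055)
go("pics/wc.npz",np.array([.5748,.1334]),.0444)
E
```

```text
outer 599 [573.2 135.8] 28.291686169011616 [-1.3  2.2]
hole 279 [573.9 133.9] 15.92876416465397 [-0.6  0.3]
deep [(264, 2), (270, 99), (276, 109), (282, 112), (288, 103), (294, 117), (300, 75), (306, 3)]
wall low [(0, 14), (6, 9), (216, 11), (222, 27), (228, 38), (234, 52), (240, 97), (246, 89), (252, 82), (258, 62), (306, 64), (312, 100), (318, 102), (324, 98), (330, 82), (336, 86), (342, 74), (348, 60), (354, 33)]
wall hi [(0, 39), (6, 53), (12, 39), (18, 14), (24, 4), (198, 9), (204, 29), (210, 42), (216, 42), (222, 64), (228, 46), (234, 81), (240, 88), (246, 78), (252, 96), (258, 92), (264, 88), (270, 106), (276, 100), (282, 94), (288, 110), (294, 106), (300, 109), (306, 94), (312, 100), (318, 102), (324, 82), (330, 88), (336, 88), (342, 79), (348, 62), (354, 67)]
outer 213 [574.7 133.4] 28.622130856000652 [-0.1  0. ]
hole 129 [574.8 133.6] 16.596673990571897 [0.  0.2]
deep [(264, 6), (270, 11), (276, 13), (282, 11), (288, 15), (294, 15), (300, 10)]
wall low [(0, 3), (6, 5), (12, 3), (204, 3), (210, 3), (216, 5), (222, 10), (228, 5), (234, 5), (240, 13), (246, 8), (252, 12), (258, 5), (306, 5), (312, 12), (318, 9), (324, 9), (330, 11), (336, 8), (342, 10), (348, 9), (354, 8)]
wall hi [(0, 3), (6, 4), (12, 2), (198, 4), (204, 3), (210, 2), (216, 6), (222, 4), (228, 5), (234, 7), (240, 9), (246, 7), (252, 10), (258, 10), (264, 10), (270, 10), (276, 10), (282, 12), (288, 11), (294, 11), (300, 9), (306, 8), (312, 7), (318, 10), (324, 9), (330, 7), (336, 7), (342, 6), (348, 5), (354, 4)]
```

Depth confirms the keyway at 285° (wall missing from 264° to 306°) and the bore within 0.7 mm of the TCP. The stand's fused position is (0.5237, -0.1758). I'll carry the collar over with the yaw set so the keyways meet the lugs.

```bash
python3 -W ignore - <<'E'
from h import *
from plant import *
S=np.array([.5237,-.1758]);a=.4-np.radians(47.7)
def st(n): s=observe();print(n,round(s["time_s"],2),np.round(s["eef_pos"],4),round(s["opening"],4),np.round(s["ft_force"],1),np.round(s["torque"],2));return s
st("0")
gripper_to(.04,90)
movep([*S,.15],down(a)); hold(.2); s=st("over")
S2=S+(S-s["eef_pos"][:2])
move_l([*S2,.118],feed=.1); hold(.1); s=st("hover")
S2=S2+(S-s["eef_pos"][:2])
print(move_l([*S2,.078],feed=.03,max_force=12)); st("down")
E
```

```text
0 10.07 [0.5747 0.1337 0.1691] 0.0571 [-0.1 -0.1 -3.2] [-0.02  0.   -0.  ]
over 11.69 [ 0.5242 -0.1746  0.1501] 0.0571 [-0.3  0.3 -2.5] [-0.04  0.02 -0.04]
hover 12.26 [ 0.5237 -0.1772  0.1187] 0.0564 [ 0.5  0.  -2.4] [ 0.02 -0.05 -0.05]
False
down 13.74 [ 0.5234 -0.1757  0.0783] 0.0571 [-0.5 -0.  -3.4] [0.02 0.02 0.08]
```

The underside is at about 72 mm with no contact force, so the keyways have passed the lugs. Now I'll press home.

```bash
python3 -W ignore - <<'E'
from h import *
from plant import *
import cv2
def st(n): s=observe();print(n,round(s["time_s"],2),np.round(s["eef_pos"],4),round(s["opening"],4),np.round(s["ft_force"],1),np.round(s["torque"],2));return s
S=np.array([.5235,-.1758])
for z in(.072,.068,.065,.0635,.062):
    r=move_l([*S,z],feed=.03,max_force=32); s=st(f"{z} {r}")
    if s["ft_force"][2]>22: break
hold(.3);st("held")
for n in("scene","wrist"):
    c=get_calibration(n);p,d=get_image(n);cv2.imwrite(f"pics/{n}1.png",p[:,:,::-1]);np.savez(f"pics/{n}1.npz",p=p,d=d,K=c["intrinsics"],T=c["world_from_camera"])
cv2.imwrite("pics/crop4.png",cv2.resize(cv2.imread("pics/scene1.png")[120:270,200:400],(800,600)))
W=fcloud(d,c["intrinsics"],c["world_from_camera"]);e=s["eef_pos"]
r=np.hypot(W[...,0]-e[0],W[...,1]-e[1]);z=W[...,2];k=(r<.03)&(z>.085)&(z<.125)
print(np.histogram(z[k],np.arange(.085,.126,.002)))
m=(r<.027)&(r>.018)&(z>.09)&(z<.12);print("collar top",np.median(z[m]));m=(r<.011)&(z>.09)&(z<.12);print("sleeve top",np.median(z[m]))
E
```

```text
0.072 False 14.09 [ 0.5239 -0.176   0.0726] 0.0565 [-2.4  0.3  4. ] [ 0.16  0.45 -0.01]
0.068 False 14.38 [ 0.5239 -0.1759  0.0687] 0.0567 [-2.4  0.2  6.6] [ 0.31  0.55 -0.02]
0.065 False 14.62 [ 0.5239 -0.176   0.066 ] 0.0567 [-2.2  1.5  8.3] [ 0.36  0.67 -0.01]
0.0635 False 14.88 [ 0.524  -0.176   0.0655] 0.0568 [-6.8  2.8 15.7] [ 0.55  1.25 -0.03]
0.062 False 15.12 [ 0.524  -0.1761  0.0655] 0.0569 [-11.8   5.6  25.2] [0.99 2.13 0.02]
held 15.43 [ 0.524  -0.176   0.0655] 0.0569 [-11.7   5.2  25.9] [ 0.98  2.18 -0.05]
(array([  391,   419,   422,   446,   490,   638,  1138,  1762, 11691,
        1920,   222,    98,    13,     1,     0,     0,     4,    17,
          38,    47]), array([0.085, 0.087, 0.089, 0.091, 0.093, 0.095, 0.097, 0.099, 0.101,
       0.103, 0.105, 0.107, 0.109, 0.111, 0.113, 0.115, 0.117, 0.119,
       0.121, 0.123, 0.125]))
collar top 0.10236642483300279
sleeve top 0.10211756266939699
```

View pics/wrist1.png

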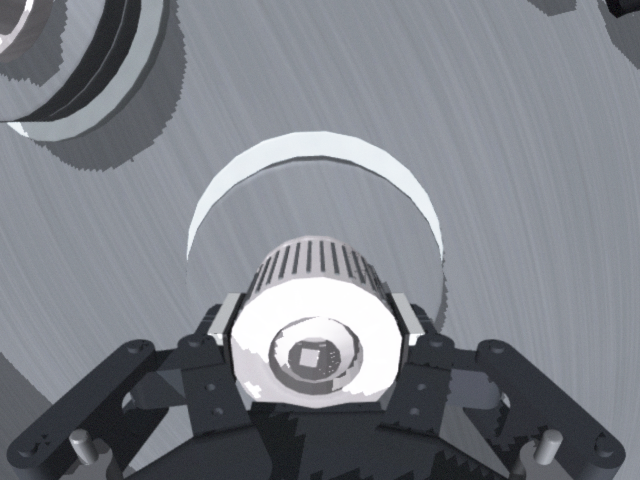

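View pics/crop4.png

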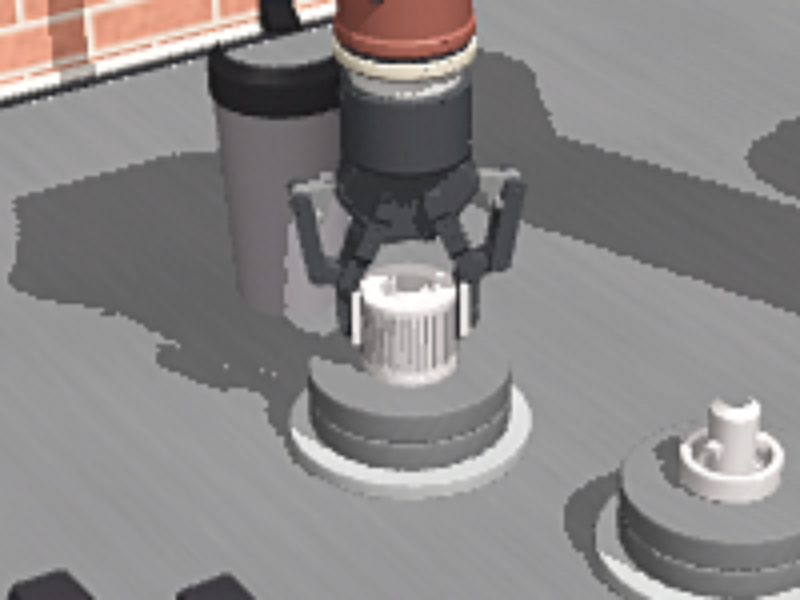

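```bash
python3 -W ignore - <<'E'
from h import *
f=np.load("pics/wrist1.npz");W=fcloud(f["d"],f["K"],f["T"]);e=[.524,-.176]
r=np.hypot(W[...,0]-e[0],W[...,1]-e[1]);z=W[...,2];m=(r<.027)&(r>.018)&(abs(z-.1024)<.003)
A=np.c_[W[m][:,:2],np.ones(m.sum())];c=np.linalg.lstsq(A,z[m],rcond=None)[0];print("tilt",c[:2],m.sum())
from plant import *
s0=observe();hold(.5);s=observe();print(s["eef_pos"]-s0["eef_pos"],s["ft_force"],s["time_s"],s["opening"])
E
```

```text
tilt [-6.12696209e-04  7.30722971e-05] 8521
[-6.38831502e-06 -4.80138417e-07 -1.81702239e-05] [-11.70269656   4.58762737  26.21279399] 16.025 0.056384056939245926
```

The collar is level (tilt under 0.001 rad), not moving, and against the hard stop. Handing in.

```bash
python3 -W ignore -c "
from plant import *
print(job_done()); s=observe(); print(s['time_s'],s['eef_pos'],s['ft_force'])"
```

```text
the job is handed in; nothing more can be done
None
the job is handed in; nothing more can be done
```

The collar is on the far-right stand's sleeve, pressed home and still held by the gripper. I handed the job in at about 16 s of the 45 s allowed; no verdict is reported.

**What I did:** I gripped the collar twice at right angles to centre it on the tool. The wrist camera's depth showed a keyway through the bore at 285° and the lugs at about -3° (mod 120). I turned the collar -47.7° while carrying it, so it went straight over the lugs without a search.

**Last checks:**
- **Height:** The tool stopped at z = 0.0655 m, which puts the underside at about 0.058 m (home). Push then rose from 8 N to 26 N with no further travel, so it is on the shoulder. I inferred the spring cup position from this and did not read it directly.
- **Pose:** Tilt was under 0.001 rad, drift was under 0.02 mm over 0.5 s, and the axis was within about 0.5 mm of the measured sleeve axis.
- **Grip:** The fingers were still closed on the collar, set to 90 N.
- **Bystanders:** I never went near the kettlebell, dumbbells or shaker. The shaker stands upright in the last scene picture, but I did not re-measure any of their positions.

**Disagreements:**
- The camera put the collar top level with the sleeve top, where 1 mm below is expected. That is within the camera's error.
- A sideways force of about 12 N remained while pressing.

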